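# Press the crept-up stopper of the large conical flask back home

## Task

The stopper of the large conical flask has crept up out of its neck: press it gently straight down until it is fully home, then withdraw. Leave the flask standing where it is, do not pull the stopper or lift anything, and do not touch the small conical flask, the amber bottle or the beaker.

Things in the scene. Friction and masses are not known exactly. Their poses are not given: they have to be found in the camera images.
- flask: The large conical flask, clear glass, loose, standing upright on the bench; about 0.3 kg. Origin: centre of its underside, z up along the neck. Base 104 mm across, tapering from 12 mm above the bench to a 34 mm neck at 105 mm; the rim of the neck (40 mm across) is 150 mm above the bench. It carries the white stopper that stands proud.
- stopper_top (a point): Centre of the flat top of the large flask's white plastic stopper, on the flask's axis. The head is a disc 34 mm across and 14 mm thick on a 23 mm shank. Fully home, the head rests on the rim and this point is 164 mm above the bench; at the start it is 9 to 16 mm higher, with the shank showing between head and rim.
- stopper (a joint): How far the large flask's stopper stands above fully home, in m: 0 is fully home (a hard stop, head on the rim), 0.009 to 0.016 at the start, 0.024 at most. It slides along the neck, does not spring back, and takes about 3.5 N to push down. Come to the stop slowly: the glass bears a push of up to about 40 N.
- small_flask: Bystander: small conical flask of clear glass, loose, base 76 mm across, rim at 112 mm, with a like white stopper that is already home (top at 126 mm). Origin: centre of its underside.
- bottle: Bystander: straight-sided amber glass bottle, loose, 72 mm across, with a white stopper that is already home (top at 146 mm). Origin: centre of its underside.
- beaker: Bystander: open glass beaker, loose, 68 mm across the rim, 85 mm tall, beyond the row of the other three. Origin: centre of its underside.
There are look-alikes about, which are no part of the job. What is shaped like the flask but blue or purple is not meant.

How it is judged (in metres and radians):
At the end, for the whole second after the job is handed in: The large flask's stopper is within 3 mm of fully home; the flask stands upright (within 0.05 rad) and at rest within 20 mm of where it began; the small flask, bottle and beaker stand upright, within 8 mm of where they began (value of joint stopper below 0.003 m and distance of flask from where it was at the start of the episode below 0.02 m and angle between each of flask, small_flask, bottle, beaker's own z axis and vertical below 0.05 rad and linear speed of flask below 0.01 m/s and distance of each of small_flask, bottle, beaker from where it was at the start of the episode below 0.008 m); the robot touches nothing.
It fails at once if the large flask or its stopper is pressed with more than 45 N (contact force between any of the fingers, the arm and flask above 45 N).
It fails at once if the stopper is pulled up (to more than 20 mm above home) (value of joint stopper above 0.02 m).
It fails at once if the large flask is lifted or carried: its base rises more than 8 mm, or it is shifted more than 30 mm (height (world z) of flask above 0.008 m or distance of flask from where it was at the start of the episode above 0.03 m).
It fails at once if the large flask is tipped by more than 0.2 rad (angle between flask's own z axis and vertical above 0.2 rad).
It fails at once if the small flask, the bottle or the beaker is touched (more than 0.5 N) or moved by more than 8 mm (contact force between any of the fingers, the arm and small_flask above 0.5 N or distance of any of small_flask, bottle, beaker from where it was at the start of the episode above 0.008 m or contact force between any of the fingers, the arm and bottle above 0.5 N or contact force between any of the fingers, the arm and beaker above 0.5 N).
It also fails if it takes over 32 s, if anything falls off the work surface, if the arm or the gripper's body presses on something with over 40 N, if the wrist force passes 120 N, or if a joint passes its speed limit or range.

## Robot

A 6-joint arm with a two-finger parallel gripper is mounted at the origin on the work surface. World frame = base frame: x ahead of the robot, y to its left, z up, the work surface at z = 0. Lengths are in mm, angles in rad, forces in N, time in s.
With the tool pointing down it reaches from about 350 to 975 mm from the base axis. Payload 7.1 kg.
Tool frame: the origin (TCP) lies at the very end of the fingers, on their centre line; the grasp point (between the pads) lies 19 mm behind it; z points along the fingers, y is the line along which they close (so a half turn about z gives the same grasp; the last joint's range is limited). The gripper opens to 88 mm and grips with 3 to 60 N. Pads are 20 mm wide; open, the fingers measure 115 mm over their backs; the gripper's body (75 mm by 178 mm) begins 61 mm behind the grasp point.
Start: joints at [1.315, 0.423, 1.63, -0, 1.089, -0.019], TCP at [146.589, 607.549, 222.675] pointing down, gripper open.
Joint ranges: [-3, 3], [-0.9, 2.11], [0.09, 2.58], [-1.31, 4.45], [0.11, 2.69], [-2.54, 2.54]. Speed limits (rad/s): [2.39, 2.39, 3.01, 3.14, 3.14, 3.14].

## Interface

Orientations are given as a rotation vector (axis times angle).
In Python, from workcell import ctrl gives the robot as it stands. The module is installed in compiled form; this text tells all that it offers.
- The arm moves only by the shell command python3 -m inch 'ROWS'. ROWS is JSON, a list of rows, each a list of 7 numbers: the shift along the tool's x, y, z scaled (see below), then the turn, a rotation vector about the tool's x, y, z scaled (see below), then the closure, from -1 (fully open) to 1 (shut). In form: [[tx, ty, tz, wx, wy, wz, hand], ...]. A call has 1 to 10 rows; each row is the pose to reach, as a shift and turn from the pose commanded when the call began, along the tool's axes at that moment; what a row does not reach only later rows make up. The controller multiplies each number of a shift by 0.15 m and each number of a turn by pi/4 rad. A row lasts 1/8 s, in which the tool goes at most 62.5 mm and 10.7 degrees, less where a joint would pass 70% of its speed; a pose out of reach is approached as far as the arm can. A call with a number of a shift or a turn outside -1 to 1 is refused whole. A call with a gripper value outside its range is refused whole. The fingers move at their own pace and stop on an object; the grip force is fixed at half the most. Time passes only in rows, so rows that repeat a pose let the fingers close. It gives the time, the measured TCP pose, the force, the opening and the grip force at its end, in the units of the state.
- ctrl.get_obs(): the state, without advancing time (a new reading comes with each control period).
- ctrl.get_image(name): name is "side" or "top"; returns the picture (384x512x3 uint8, red, green, blue); there is no depth.
- ctrl.camera_params(name): a dict with "vfov" (degrees; the focal length in pixels is half the picture's height over the tangent of half this angle, whatever the lens; pixels are square), "cx", "cy" (the principal point, pixels), "eye" and "attitude" of the camera in the world. Camera axes: x right, y up, looking along -z (the intrinsics and any distortion apply to the point x, -y, -z); pixel columns grow to the right and rows downward; lengths in mm; the calibration is good to about 2 mm. A picture is of the moment at which its call begins. camera_params takes no time and is no camera call.
- ctrl.close_job(): hands the job in; it is judged then, once.
The state is a dict: "t": time; "qpos": joint angles; "qvel": joint speeds; "joint_torque": joint torques, N m; "ee_pos": TCP position; "orientation": TCP orientation; "ft_force": force on the tool from outside, world axes, zero at the start; "moment": the same for the moment, N m; "width": finger opening in mm; "grasp_force": force on a finger pad.
Only numpy, scipy, OpenCV 4.12 (cv2) and the standard library are available. Lean on these libraries where they do the work, as an engineer would, in place of code of your own. Each camera call takes 0.05 s, during which the arm holds its last target. There are 200 camera calls.

## Working session

There is one attempt and no reset: what is moved stays moved. The work goes in short steps, Python scripts to look and compute and a shell command to move; the robot and the scene stay as the last step left them, time stands still between calls to the robot, and variables do not carry over. Pictures are saved under pics/ and viewed, at most 10 in all, crops included, and the job is handed in when it is done.

```bash
mkdir -p pics
python3 - <<'E'
from workcell import ctrl
import cv2
for n in("side","top"):
    cv2.imwrite(f"pics/{n}0.png",ctrl.get_image(n)[:,:,::-1]); print(ctrl.camera_params(n))
o=ctrl.get_obs();print(o)
E
```

```text
{'vfov': 43.915401118272044, 'cx': 252.31745008156562, 'cy': 197.25292446757706, 'eye': array([ 220.61909169, -777.66986882, 1127.19484585]), 'attitude': array([ 0.65925762, -0.17040415, -0.50381893])}
{'vfov': 46.91599269484737, 'cx': 257.50925505851876, 'cy': 186.45472667295317, 'eye': array([ 553.81969364,  -41.35921995, 1157.23616951]), 'attitude': array([ 1.25541446e-04, -5.74041344e-02, -1.55404019e+00])}
{'t': 0.1, 'qpos': array([ 1.31500666e+00,  4.23785292e-01,  1.63057385e+00,  4.49069318e-06,
        1.08859493e+00, -1.90367222e-02]), 'qvel': array([-1.24203941e-03, -1.71577574e-03, -2.07790182e-03, -1.68204434e-04,
        5.90886649e-04,  2.94127469e-05]), 'joint_torque': array([-3.51727167e-04, -5.45612848e+01, -2.74323034e+01,  6.45565870e-02,
        1.88218971e-02, -1.67398554e-05]), 'ee_pos': array([146.46604018, 607.0991214 , 221.98200583]), 'orientation': array([-3.71003399e-01, -3.11941660e+00,  2.11735714e-03]), 'ft_force': array([-0.04426873,  0.02329406,  0.91931412]), 'moment': array([-0.00603561, -0.0077736 , -0.02609072]), 'grasp_force': 0.0, 'width': 87.57601153926419}
```

View pics/side0.png

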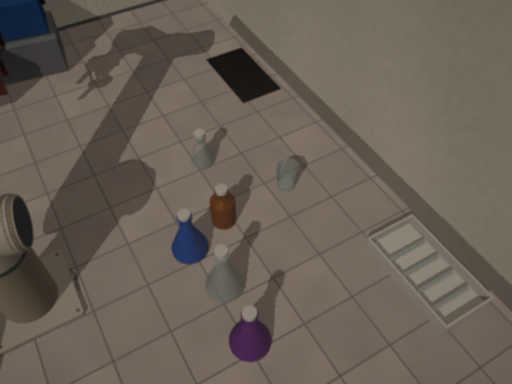

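View pics/top0.png

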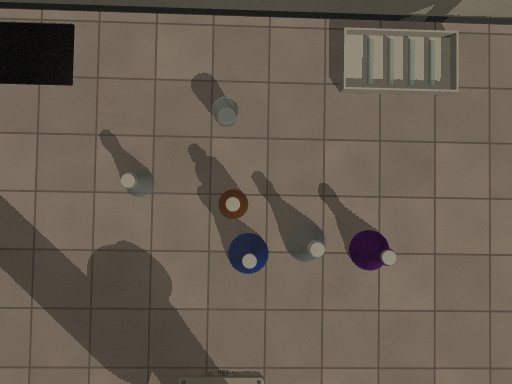

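The side view shows clear flasks with white stoppers at (221,252) (large) and (200,133) (small). It also shows the blue look-alike at (185,214), the purple at (250,313) and the amber bottle at (221,190). In the top view these are large (316,249), small (128,181), blue (249,261), purple (388,257) and amber (233,204), with the beaker at (226,113). I choose the large clear flask, side (221,252) / top (316,249), and will check it in a close crop and triangulate.

```bash
cat > h.py <<'E'
import numpy as np,cv2
from scipy.spatial.transform import Rotation as R
from scipy.optimize import least_squares
from workcell import ctrl
P={n:ctrl.camera_params(n) for n in("side","top")}
def proj(n,X):
    p=P[n];f=192/np.tan(np.radians(p["vfov"]/2));c=R.from_rotvec(p["attitude"]).inv().apply(np.array(X)-p["eye"])
    return np.array([p["cx"]+f*c[0]/-c[2],p["cy"]+f*c[1]/c[2]])
def tri(s,t,):
    r=least_squares(lambda X:np.r_[proj("side",X)-s,proj("top",X)-t],[500,0,150],x_scale=100)
    return r.x,r.fun
def white(img,u,v,r=12):
    g=img[v-r:v+r+1,u-r:u+r+1].astype(int).min(2)
    m=(g>(g.max()+np.median(g))/2).astype(np.uint8)
    _,l,st,c=cv2.connectedComponentsWithStats(m); i=1+np.argmax(st[1:,4])
    return c[i]+[u-r,v-r],st[i]
E
python3 - <<'E'
from h import *
S=cv2.imread("pics/side0.png");T=cv2.imread("pics/top0.png")
for k,s,t in(("large",(221,252),(316,249)),("small",(200,133),(128,181)),("amber",(221,190),(233,204)),("blue",(185,214),(249,261)),("purple",(250,313),(388,257))):
    a,sa=white(S,*s);b,sb=white(T,*t);x,r=tri(a,b);print(k,a.round(1),sa[2:],b.round(1),sb[2:],x.round(1),r.round(1))
cr=np.hstack([cv2.resize(S[225:325,180:280],(400,400),interpolation=2),cv2.resize(T[205:305,265:365],(400,400),interpolation=2)])
cv2.imwrite("pics/crop.png",cr)
E
```

```text
large [220.2 250.4] [ 14  14 134] [317.1 249.4] [ 15  14 159] [ 451.7 -212.9  167.9] [ 0.1 -0.  -0.   0. ]
small [198.4 132.8] [10  9 68] [127.3 180.3] [ 14  14 152] [601.5 224.9 115.9] [ 0.1 -0.  -0.   0.1]
amber [220.5 188.5] [12 11 93] [232.4 203.8] [ 14  15 159] [550.5 -21.2 137.5] [ 0.1 -0.  -0.   0.1]
blue [182.9 213.6] [ 13  11 106] [249.1 260.9] [ 15  15 175] [423.  -61.3 156.6] [ 0. -0. -0.  0.]
purple [248.7 312.3] [ 15  15 164] [388.9 257.3] [ 14  14 148] [ 434.6 -379.1  157.6] [ 0.1 -0.  -0.   0. ]
```

View pics/crop.png

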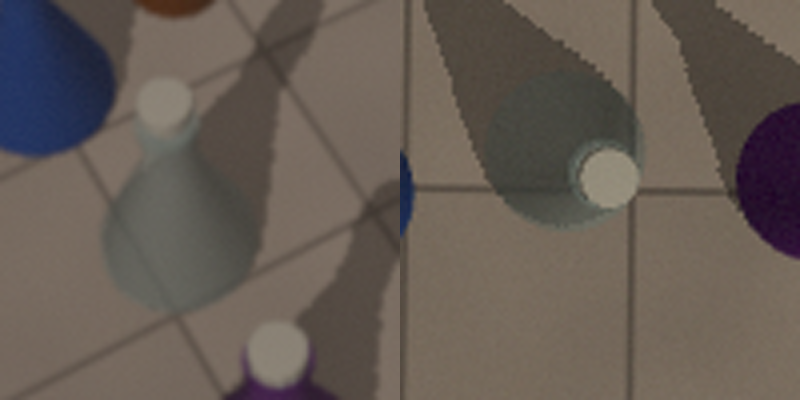

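The crop confirms the choice: a colourless large flask with its white stopper proud, head at side (220,250) and top (317,249). The triangulated head centroids of the two stoppers known to be home read about 9 mm under their tops. That puts the large stopper's top at about z 177, 13 mm proud, at x,y ≈ (452.5,-212). I'll approach high with the fingers closed.

```bash
python3 -m inch '[[-0.2,-0.1,-0.15,0,0,0,1],[-0.5,-0.3,-0.27,0,0,0,1],[-0.8,-0.5,-0.27,0,0,0,1],[-1,-0.6,-0.27,0,0,0,1]]'
python3 -m inch '[[-0.3,-0.3,0,0,0,0,1],[-0.6,-0.6,0,0,0,0,1],[-0.9,-0.9,0,0,0,0,1],[-1,-1,0,0,0,0,1]]'
python3 -m inch '[[-0.3,-0.3,0,0,0,0,1],[-0.6,-0.6,0,0,0,0,1],[-0.9,-0.9,0,0,0,0,1],[-1,-1,0,0,0,0,1]]'
python3 -m inch '[[0,-0.3,0,0,0,0,1],[0,-0.6,0,0,0,0,1],[0,-0.9,0,0,0,0,1],[0,-1,0,0,0,0,1]]'
python3 -m inch '[[0,-0.3,0,0,0,0,1],[0,-0.6,0,0,0,0,1],[0,-0.9,0,0,0,0,1],[0,-1,0,0,0,0,1],[0,-1,0,0,0,0,1],[0,-1,0,0,0,0,1]]'
cat >> h.py <<'E'
def go(target):
    o=ctrl.get_obs();d=R.from_rotvec(o["orientation"]).inv().apply(np.array(target)-o["ee_pos"])
    print(o["t"],o["ee_pos"].round(1),"F",o["ft_force"].round(1),"w",round(o["width"],1),"rows",(d/150).round(3))
E
python3 -c "
from h import *
go([452.5,-212,240])"
```

```text
t: 0.6
ee_pos: [272.3, 482.9, 263.2]
orientation: [-0.372, -3.119, 0.001]
ft_force: [0.1, 1.0, -0.6]
width: 51.1
grasp_force: 0.0
t: 1.1
ee_pos: [382.8, 301.2, 263.0]
orientation: [-0.375, -3.119, 0.001]
ft_force: [0.3, 1.1, -1.5]
width: 11.3
grasp_force: 0.0
t: 1.6
ee_pos: [493.6, 120.1, 263.0]
orientation: [-0.376, -3.119, 0.001]
ft_force: [-0.4, -0.2, -0.5]
width: 0.6
grasp_force: 0.0
t: 2.1
ee_pos: [456.6, -24.5, 263.0]
orientation: [-0.375, -3.119, 0.0]
ft_force: [0.6, 0.8, -0.1]
width: 0.5
grasp_force: 0.0
t: 2.85
ee_pos: [422.5, -167.7, 263.0]
orientation: [-0.37, -3.119, -0.001]
ft_force: [0.9, -0.3, 0.1]
width: 0.3
grasp_force: 0.0
2.85 [ 422.5 -167.7  263. ] F [ 0.9 -0.3  0.1] w 0.3 rows [-0.264 -0.241  0.153]
```

```bash
python3 -m inch '[[-0.13,-0.12,0,0,0,0,1],[-0.264,-0.241,0,0,0,0,1],[-0.264,-0.241,0.15,0,0,0,1],[-0.264,-0.241,0.3,0,0,0,1],[-0.264,-0.241,0.3,0,0,0,1],[-0.264,-0.241,0.3,0,0,0,1]]'
python3 - <<'E'
from h import *
a=ctrl.get_image("side");b=ctrl.get_image("top")
go([452.5,-212,177])
p=ctrl.get_obs()["ee_pos"];print(proj("side",p),proj("top",p))
cv2.imwrite("pics/c2.png",np.hstack([cv2.resize(i,(400,400),interpolation=2) for i in (a[200:300,170:270,::-1],b[200:300,265:365,::-1])]))
E
```

```text
t: 3.6
ee_pos: [452.9, -212.6, 218.9]
orientation: [0.369, 3.119, -0.0]
ft_force: [0.1, 0.2, 0.2]
width: 0.2
grasp_force: 0.0
3.7 [ 452.9 -213.   219.2] F [0.4 0.7 1.1] w 0.7 rows [0.005 0.006 0.281]
[219.46447094 238.13924274] [321.29115718 251.39591964]
```

View pics/c2.png

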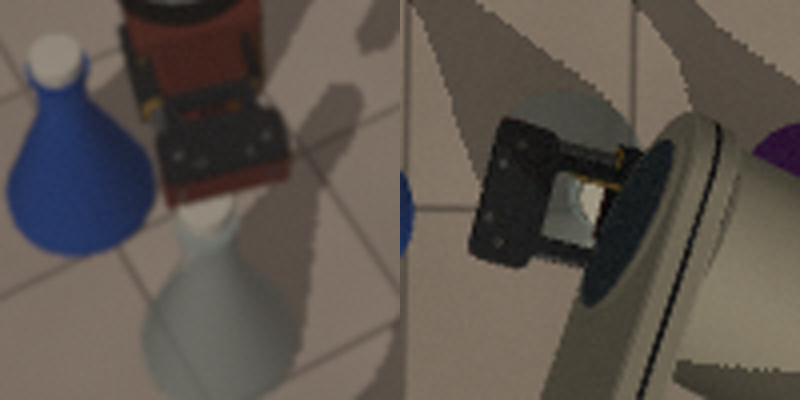

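The side crop shows the gripper directly above the stopper (crop (208,210)); the body hides the fingertips. TCP x,y agree with the target to 1 mm, so I'll descend slowly and watch the force.

```bash
python3 -m inch '[[0.005,0.005,0.08,0,0,0,1],[0.005,0.005,0.16,0,0,0,1],[0.005,0.005,0.22,0,0,0,1],[0.005,0.005,0.24,0,0,0,1],[0.005,0.005,0.24,0,0,0,1]]'
python3 -m inch '[[0,0,0.01,0,0,0,1],[0,0,0.02,0,0,0,1],[0,0,0.03,0,0,0,1],[0,0,0.04,0,0,0,1],[0,0,0.05,0,0,0,1],[0,0,0.06,0,0,0,1]]'
```

```text
t: 4.32
ee_pos: [451.5, -212.3, 181.9]
orientation: [-0.371, -3.119, -0.0]
ft_force: [0.2, 0.2, -0.6]
width: 0.4
grasp_force: 0.0
t: 5.08
ee_pos: [451.7, -212.3, 173.3]
orientation: [0.371, 3.119, -0.0]
ft_force: [-1.5, 0.6, 3.2]
width: 0.3
grasp_force: 1.7
```

Contact: 3.2 N, matching the stopper's sliding force. I'll continue slowly.

```bash
python3 -m inch '[[0,0,0.008,0,0,0,1],[0,0,0.016,0,0,0,1],[0,0,0.024,0,0,0,1],[0,0,0.032,0,0,0,1],[0,0,0.038,0,0,0,1],[0,0,0.038,0,0,0,1]]'
python3 -m inch '[[0,0,0.004,0,0,0,1],[0,0,0.008,0,0,0,1],[0,0,0.008,0,0,0,1]]'
```

```text
t: 5.82
ee_pos: [451.6, -212.3, 167.3]
orientation: [-0.371, -3.12, 0.0]
ft_force: [-1.1, 1.2, 1.6]
width: 0.7
grasp_force: 0.6
t: 6.2
ee_pos: [451.7, -212.3, 166.3]
orientation: [0.371, 3.12, -0.0]
ft_force: [-0.7, 0.9, 2.0]
width: 0.8
grasp_force: 1.2
```

```bash
python3 -m inch '[[0,0,0.004,0,0,0,1],[0,0,0.008,0,0,0,1],[0,0,0.008,0,0,0,1]]'
python3 -m inch '[[0,0,0.003,0,0,0,1],[0,0,0.006,0,0,0,1],[0,0,0.006,0,0,0,1]]'
```

```text
t: 6.58
ee_pos: [451.7, -212.3, 165.0]
orientation: [0.371, 3.119, -0.0]
ft_force: [-0.4, 0.4, 1.8]
width: 0.5
grasp_force: 1.2
t: 6.95
ee_pos: [451.7, -212.3, 164.3]
orientation: [0.371, 3.12, -0.0]
ft_force: [-1.7, 1.0, 4.6]
width: 0.7
grasp_force: 2.5
```

```bash
python3 -m inch '[[0,0,0.003,0,0,0,1],[0,0,0.003,0,0,0,1]]'
python3 -m inch '[[0,0,0.003,0,0,0,1],[0,0,0.003,0,0,0,1]]'
```

```text
t: 7.2
ee_pos: [451.7, -212.3, 164.3]
orientation: [0.371, 3.119, -0.0]
ft_force: [-1.5, 0.9, 9.1]
width: 0.3
grasp_force: 4.6
t: 7.45
ee_pos: [451.8, -212.3, 164.2]
orientation: [0.371, 3.119, -0.0]
ft_force: [-3.3, 2.3, 13.5]
width: 0.7
grasp_force: 6.7
```

The force rises to 13.5 N with no further travel at z 164.2, so the stopper is on its hard stop. Now I'll withdraw straight up.

```bash
python3 -m inch '[[0,0,-0.02,0,0,0,1],[0,0,-0.06,0,0,0,1],[0,0,-0.2,0,0,0,1],[0,0,-0.4,0,0,0,1],[0,0,-0.6,0,0,0,1],[0,0,-0.6,0,0,0,1]]'
python3 -m inch '[[0,0.3,0,0,0,0,1],[0,0.6,0,0,0,0,1],[0,0.9,0,0,0,0,1],[0,1,0,0,0,0,1],[0,1,0,0,0,0,1]]'
python3 -m inch '[[0,0.3,0,0,0,0,1],[0,0.6,0,0,0,0,1],[0,0.9,0,0,0,0,1],[0,1,0,0,0,0,1],[0,1,0,0,0,0,1],[0,1,0,0,0,0,1]]'
python3 - <<'E'
from h import *
a=ctrl.get_image("side");b=ctrl.get_image("top")
try:
    s,_=white(a,221,254);t,_=white(b,316,249);print(s,t,tri(s,t))
except Exception as e: print(e)
cv2.imwrite("pics/c3.png",np.hstack([cv2.resize(i,(400,400),interpolation=2) for i in (a[225:325,180:280,::-1],b[205:305,265:365,::-1])]))
E
```

```text
t: 8.2
ee_pos: [452.9, -212.9, 255.4]
orientation: [0.371, 3.115, -0.002]
ft_force: [-0.3, 0.1, -0.8]
width: 0.1
grasp_force: 0.0
t: 8.82
ee_pos: [486.5, -66.1, 252.5]
orientation: [-0.368, -3.119, 0.0]
ft_force: [-0.1, -0.0, 0.6]
width: 0.6
grasp_force: 0.0
t: 9.57
ee_pos: [521.7, 77.8, 253.1]
orientation: [-0.373, -3.119, 0.001]
ft_force: [-0.5, -0.9, -0.0]
width: 0.8
grasp_force: 0.0
[220.51181102 252.92913386] [316.31847134 248.65605096] (array([ 451.95609047, -212.98262402,  156.48958686]), array([ 0.14367165, -0.00953017, -0.05817106,  0.12366672]))
```

View pics/c3.png

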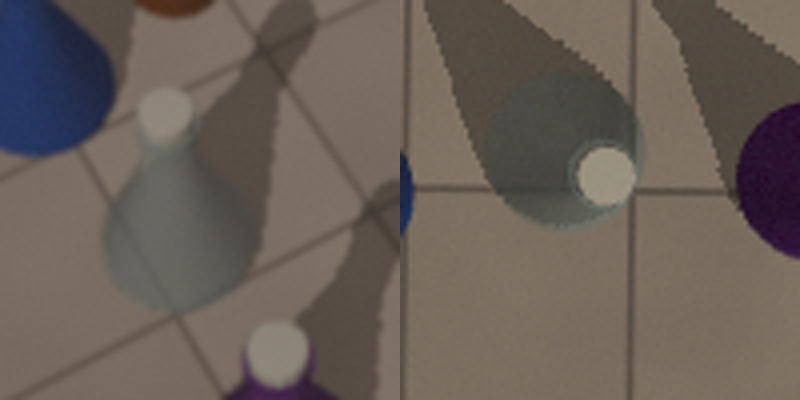

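The crops show the stopper seated, at side crop (166,117) and top crop (606,176). Its head is 11 mm lower, the flask has not moved, and the arm is clear.

```bash
python3 -c "
from workcell import ctrl
print(ctrl.close_job())"
```

```text
the job is handed in; nothing more can be done
None
```

I pressed the large flask's stopper fully home (it stopped at z ≈ 164 mm with about 13.5 N on it), withdrew the arm clear, saw in the images that the flask had not moved, and handed the job in; no verdict came back.

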